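Lift the lid off the potato pan with the lid lifter

ROBOT

A 7-joint arm with a two-finger parallel gripper is mounted at the origin on the work surface. World frame = base frame: x ahead of the robot, y to its left, z up, the work surface at z = 0. Lengths are in mm, angles in rad, forces in N, time in s.
With the tool pointing down it reaches from about 425 to 825 mm from the base axis. Payload 3.6 kg.
Tool frame: the origin (TCP) lies between the finger pads; the fingertips stand 17 mm ahead of it and the grasp point (between the pads) lies 2 mm behind it (arm.tips_ahead is the distance from the TCP to the fingertips, in mm); z points along the fingers, y is the line along which they close (so a half turn about z gives the same grasp; the last joint's range is limited). The gripper opens to 85 mm and grips with 20 to 120 N. Pads are 22 mm wide; open, the fingers measure 114 mm over their backs; the gripper's body (76 mm by 85 mm) begins 54 mm behind the grasp point. The pads swing forward as they close: fully open they stand 13 mm farther back than shut.
Start: joints at [1.216, 0.615, -0.013, 1.423, 0.008, 1.103, -0.04], TCP at [209.286, -615.354, 214.897] pointing down, gripper open.
Joint ranges: [-3.12, 3.12], [-0.3, 2.06], [-1.34, 1.32], [0.26, 2.42], [-1.36, 4.5], [0.01, 1.98], [-2.84, 2.84]. Speed limits (rad/s): [2.79, 2.79, 3.14, 3.14, 3.14, 3.14, 3.14].

INTERFACE

Orientations are given as a unit quaternion [x, y, z, w].
In Python, from rig import arm, imaging, finish_job gives the robot as it stands. The module is installed in compiled form; this text tells all that it offers.
- The arm moves only by the tool carry_out, never from a script. Its argument "moves" is a list of rows, each an object with "slide": the shift along the tool's x, y, z in m, a list of three; "angular": the turn, a rotation vector about the tool's x, y, z in degrees, a list of three. A call has 1 to 5 rows; each row is the pose to reach, as a shift and turn from the pose commanded when the call began, along the tool's axes at that moment; what a row does not reach only later rows make up. A row lasts 1/8 s, in which the tool goes at most 62.5 mm and 10.7 degrees, less where a joint would pass 70% of its speed; a pose out of reach is approached as far as the arm can. A call with a gripper value outside its range is refused whole. "grip" is the opening, from 0 (shut) to 1 (fully open), set as the call begins (left out, the last holds). The fingers move at their own pace and stop on an object; "force" is the grip in N (left out, the last holds). Time passes only in rows, so rows that repeat a pose let the fingers close. It gives the time, the measured TCP pose, the force, the opening and the grip force at its end, in the units of the state.
- arm.sense(): the state, without advancing time (a new reading comes with each control period).
- imaging.get_image(name): name is "scene" or "top" or "wrist"; returns the picture (420x560x3 uint8, blue, green, red); there is no depth.
- imaging.camera_info(name): a dict with "fx", "fy", "cx", "cy" (pixels), "k1" (the pictures are not rectified: a ray, as slopes to the right and down, at radius r is drawn at 1 + k1 r^2 times it, then the intrinsics apply), "extrinsics" (4x4, takes a point from camera to world coordinates). Camera axes: x right, y down, z forward; pixel columns grow to the right and rows downward; lengths in mm; the calibration is good to about 2 mm. A picture is of the moment at which its call begins: read the wrist's pose just before it. camera_info takes no time and is no camera call; for the wrist camera it gives the pose at the moment of the call.
- finish_job(): hands the job in; it is judged then, once.
Trained networks look in the newest picture that a camera, given by its name, has taken for a name from the list of things; names that differ only in an ending like _2 or _b are one class to them, and where a whole thing is asked for, a point or a joint stands for the part that bears it (a point fixed in the world has none). Each returns a list of dicts, best first, with "confidence" (0 to 1); they miss things now and then, are a little off and sometimes report something else, mostly with a low value. They report only what shows in the picture. A call takes as long as a camera call. They do not tell look-alikes from the thing itself.
- imaging.trace(camera, query): "mask" (420x560 bool, what is visible of it) and "centre" ([column, row] in pixels, amid what is visible of it).
- imaging.place_of(camera, query): "centre" ([column, row] in pixels: a listed point, or the origin of a listed thing).
The state is a dict: "t": time; "joint_positions": joint angles; "qvel": joint speeds; "effort": joint torques, N m; "eef_pos": TCP position; "tcp_rot": TCP orientation; "contact_force": force on the tool from outside, world axes, zero at the start; "wrist_torque": the same for the moment, N m; "width": finger opening in mm; "grip_force": force on a finger pad.
Only numpy, scipy, OpenCV 4.12 (cv2) and the standard library are available. Lean on these libraries where they do the work, as an engineer would, in place of code of your own. Each camera call takes 0.05 s, during which the arm holds its last target. There are 200 camera calls.

TASK

The potato pan is hot: take the lid lifter from its stand by its wooden grip, catch the pan lid's handle with the lifter's hooks, lift the lid off level and set it gently, right way up, in the middle of the wooden slatted board. Then hang the lifter back in its stand and let go. Never touch the hot pan or its lid with the gripper or arm, and leave the pan and everything else standing where it is.

Things in the scene. Friction and masses are not known exactly. Their poses are not given: they have to be found in the camera images.
- pan: wide aluminium cooking pan of potatoes, loose on the table, outer diameter 160 mm, 65 mm high, wall 4 mm, with two small loop ears on its x sides reaching 104 mm from the axis. Origin: centre of its underside, z up.
- lid: loose aluminium lid on the pan, about 350 g: flange 168 mm across over a plug 140 mm across and 6 mm deep; top face 12 mm above the origin. A fixed upright hoop handle of 8 mm dark steel bar stands across it along its y. Origin: centre of the plug's underside, z up; 59 mm above the pan's origin when on the pan, on the board's top face when on the board.
- lid_bar (a point): centre of the hoop's straight level top bar, 64 mm above the lid's origin, on its axis. The bar runs along y, +-34 mm; the legs splay to +-45 mm at the lid's top. The opening below the bar is 48 mm high and is entered along the lid's x, from either side alike. Axes as the lid's.
- board: square slatted wooden board, 210 x 210 mm, 18 mm thick, fixed flat on the table; the lid is to lie on it. Origin: centre of its underside; top face at 18 mm.
- stand: dark steel stand fixed to the table: foot 120 x 80 x 10 mm, back post at x 48 to 58 mm, two level prongs along x from -32 to 58 mm with a 20 mm slot between, open at -x; prongs' top 115 mm high, 8 mm thick, 44 mm over both. Lift the lifter about 10 mm and draw it along -x out of the slot. Origin: centre of the foot's underside.
- cradle (a point): point on the stand's axis at the top of the prongs, mid slot, 115 mm above the table: the lifter's origin lies here, its axes parallel to the stand's, when it hangs home.
- lifter: lid lifter, 160 g, hanging upright in the stand. Origin: on the shaft axis, underside of its steel collar (44 x 50 mm in x, y; 6 mm thick); z up. Wooden grip above it, 44 mm along x, 22 mm along y (grip across y from above), from 6 to 56 mm above the origin. Below: 8 mm shaft to z = -60 mm, then two J hooks that point along +x.
- lifter_seat (a point): where the centre of the lid's handle bar rests in the hooks: x = 13, z = -79 mm from the lifter's origin. The twin J hooks, of 8 mm bar, at y = +-11 mm, open upwards; centre line: down at x = 0 to z = -78, bottom bend at x = 13, z = -90, up to the tip at x = 31, z = -72 mm.
- saucepan: smaller steel saucepan with a black ball knob and a long handle, 122 mm across, 106 mm high; bystander. Origin: centre of its underside.
- mug: white mug, 76 mm across, 88 mm high; bystander. Origin: centre of its underside.
- tin: food tin, 74 mm across, 110 mm high; bystander. Origin: centre of its underside.
- spoon: wooden spoon, 240 mm, lying at the left; bystander. Origin: centre of its underside.
- spatula: spatula, 260 mm, lying at the right; bystander. Origin: centre of its underside.
Things that resemble listed ones, but are neither listed nor needed, are in the scene too. Leave any pink or turquoise look-alike of the lifter alone.

How it is judged:
By the outcome, as a careful person would: the job done as asked, in the order asked, and still so for the second after the job is handed in, with the robot touching nothing.
It also fails if it takes over 61 s, if anything falls off the work surface, if the arm or the gripper's body presses on something with over 40 N, if the wrist force passes 120 N, or if a joint passes its speed limit or range.

## Working session

There is one attempt and no reset: what is moved stays moved. The work goes in short steps, Python scripts to look and compute and a tool call to move; the robot and the scene stay as the last step left them, time stands still between calls to the robot, and variables do not carry over. Pictures are saved under pics/ and viewed, at most 10 in all, crops included, and the job is handed in when it is done.

Besides the shell and the picture viewer there is one more tool, called as name(argument=value, ...) on one line, values as JSON. carry_out: Moves the arm, as the interface text tells. Its arguments: {"type":"object","properties":{"moves":{"type":"array","items":{"type":"object","properties":{"slide":{"type":"array","items":{"type":"number"}},"angular":{"type":"array","items":{"type":"number"}}}}},"grip":{"type":"number"},"force":{"type":"number"}},"required":["moves"]}

```bash
mkdir -p pics
cat > h.py <<'E'
import numpy as np, cv2
from rig import arm, imaging, finish_job
from scipy.spatial.transform import Rotation as R
def ray(cam,px,info=None):
    c=info or imaging.camera_info(cam)
    K=np.array([[c['fx'],0,c['cx']],[0,c['fy'],c['cy']],[0,0,1.]])
    u=np.array([(px[0]-c['cx'])/c['fx'],(px[1]-c['cy'])/c['fy']]); s=u.copy()
    for _ in range(20): s=u/(1+c['k1']*(s@s))
    T=np.array(c['extrinsics']); return T[:3,3],T[:3,:3]@np.array([s[0],s[1],1])
def at_z(cam,px,z,info=None):
    o,d=ray(cam,px,info); return (o+d*(z-o[2])/d[2])[:3]
def proj(cam,P,info=None):
    c=info or imaging.camera_info(cam); T=np.array(c['extrinsics'])
    p=T[:3,:3].T@(np.array(P)-T[:3,3]); s=p[:2]/p[2]; s=s*(1+c['k1']*(s@s))
    return [c['fx']*s[0]+c['cx'],c['fy']*s[1]+c['cy']]
def tri(a,pa,b,pb):
    (o1,d1),(o2,d2)=ray(a,pa),ray(b,pb)
    d1/=np.linalg.norm(d1);d2/=np.linalg.norm(d2)
    A=np.stack([d1,-d2],1); t=np.linalg.lstsq(A,o2-o1,rcond=None)[0]
    p,q=o1+t[0]*d1,o2+t[1]*d2; return (p+q)/2,np.linalg.norm(p-q)
E
python3 - <<'E'
from h import *
np.set_printoptions(precision=1,suppress=True)
s=arm.sense(); print(s['eef_pos'],s['tcp_rot'])
for c in ['scene','top']:
    cv2.imwrite(f'pics/{c}.png',imaging.get_image(c))
    print(c,np.array(imaging.camera_info(c)['extrinsics'])[:3])
    for q,z in [('lid_bar',123),('pan',0),('board',0),('stand',0),('cradle',115),('lifter',115),('lifter_seat',36)]:
        for r in imaging.place_of(c,q)[:4]: print(c,q,round(r['confidence'],2),np.array(r['centre']),at_z(c,r['centre'],z))
E
```

```text
[ 209.  -614.6  213.7] [ 1.   0.2 -0.  -0. ]
scene [[ -0.8   0.4  -0.5 995.9]
 [  0.7   0.5  -0.6 571.9]
 [  0.   -0.8  -0.7 766. ]]
scene lid_bar 0.6 [339.8 272.8] [532.3 250.5 123. ]
scene pan 0.79 [334.  307.8] [531.9 250.8   0. ]
scene board 0.81 [215.9 199.2] [ 512.4 -253.3    0. ]
scene stand 0.69 [276.8 228.5] [457.1 -34.8   0. ]
scene cradle 0.72 [271.6 198. ] [472.3 -39.5 115. ]
scene cradle 0.35 [276.8 219.6] [517.2  32.5 115. ]
scene cradle 0.34 [213.4 198.9] [ 589.2 -134.6  115. ]
scene lifter 0.97 [275.6 198. ] [464.4 -32.7 115. ]
scene lifter 0.95 [468.1 270.3] [312.5 421.3 115. ]
scene lifter 0.85 [387.5 240. ] [369.  252.2 115. ]
scene lifter 0.61 [274.5 154.5] [ 331.  -191.1  115. ]
scene lifter_seat 0.97 [273.9 218.6] [462.5 -41.3  36. ]
scene lifter_seat 0.88 [294.2 153.6] [ 196.2 -244.8   36. ]
scene lifter_seat 0.86 [440.3 242.4] [196.4 307.8  36. ]
scene lifter_seat 0.63 [360.  231.5] [322.4 146.2  36. ]
top [[   0.    -1.     0.1  240.2]
 [  -1.    -0.    -0.    -5.4]
 [   0.    -0.1   -1.  1720.2]]
top lid_bar 0.61 [198.9 189.3] [529.4 242.8 123. ]
top board 0.87 [354.  206.3] [ 506.9 -258.9    0. ]
top board 0.44 [278.6 148.8] [697.8  -2.    0. ]
top stand 0.62 [284.9 216.1] [468.2 -28.5   0. ]
top cradle 0.75 [288.7 213.1] [462.7 -38.5 115. ]
top lifter 0.88 [368.9 287.8] [ 237.1 -289.8  115. ]
top lifter 0.78 [210.3 269.7] [281.6 197.8 115. ]
top lifter 0.76 [289.8 213.8] [460.6 -42.  115. ]
top lifter 0.69 [153.6 290.6] [211.9 371.1 115. ]
top lifter_seat 0.91 [221.5 254.3] [334.2 173.5  36. ]
top lifter_seat 0.83 [344.1 290.8] [ 226.2 -223.5   36. ]
top lifter_seat 0.66 [176.8 295.8] [196.6 313.1  36. ]
```

View pics/scene.png

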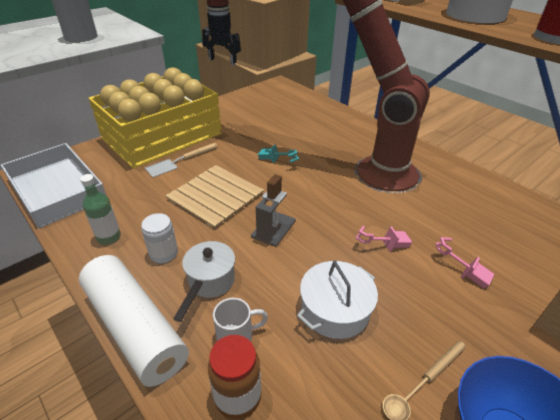

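View pics/top.png

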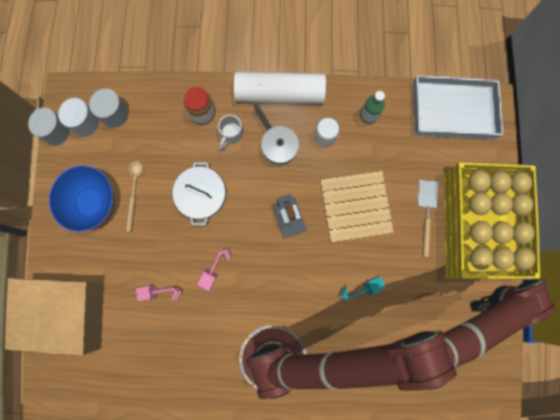

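Scene picture: the wooden-grip lifter hangs in the dark stand at scene (275,190) / top (290,213). The candidates are that one, pink at scene (400,240) and (478,270), and turquoise at (278,155). By the description I choose the wooden one; the pan is at (338,295) and the board at (215,195). The top picture agrees: pan (199,192), board (357,207), pan ears vertical in the image, bar across.

Run:
```python
from h import *
a=cv2.imread('pics/scene.png')[160:250,235:315]; b=cv2.imread('pics/top.png')[180:250,255:325]; c=cv2.imread('pics/top.png')[155:230,160:240]
f=lambda i:cv2.resize(i,(390,390),interpolation=cv2.INTER_CUBIC)
cv2.imwrite('pics/c1.png',cv2.resize(np.hstack([f(a),f(b)]),(780,390)))
```

```text
(no output)
```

View pics/c1.png

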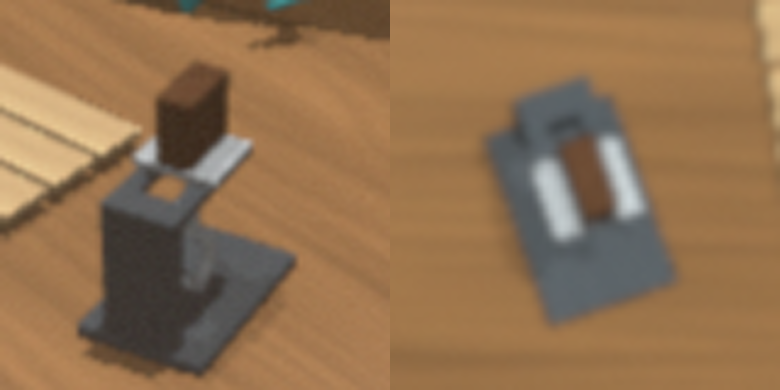

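Left crop: the wooden lifter hangs in the dark stand, post on the +x side, with the slot open towards the robot. This is the right one. Next I work out where the wrist camera sits and the stand's yaw.

```bash
cat >> h.py <<'E'
np.set_printoptions(precision=4,suppress=True)
def tool():
    s=arm.sense(); return np.array(s['eef_pos']),R.from_quat(s['tcp_rot'])
def down(yaw): return R.from_euler('z',yaw,degrees=True)*R.from_euler('x',180,degrees=True)
def go(P,yaw):
    p,r=tool(); print('slide m',r.inv().apply(np.array(P)-p)/1000,'ang deg',np.degrees((r.inv()*down(yaw)).as_rotvec()), 'at',p, 'f',np.array(arm.sense()['contact_force']),'w',arm.sense()['width'],'t',arm.sense()['t'])
E
python3 - <<'E'
from h import *
p,r=tool(); T=np.array(imaging.camera_info('wrist')['extrinsics'])
print(r.as_matrix()); print('cam in tool',r.inv().apply(T[:3,3]-p)); print(r.inv().as_matrix()@T[:3,:3]); print(imaging.camera_info('wrist')['fx'])
for s,px in [('post end',None)]: pass
# foot corners in top crop (scale 390/70): 
for u,v in [(488-390,138),(550-390,325),(675-390,280),(608-390,97)]:
    print(at_z('top',[255+u*70/390,180+v*70/390],10))
go([430,-50,330],18)
E
```

```text
[[ 0.9467  0.322   0.    ]
 [ 0.322  -0.9467  0.    ]
 [ 0.      0.     -1.    ]]
cam in tool [  66.2426    0.5086 -159.7239]
[[-0.0005 -0.9646 -0.2637]
 [ 1.     -0.0008  0.0007]
 [-0.0009 -0.2637  0.9646]]
371.97664733374495
[503.7305  13.2374  10.    ]
[393.2546 -26.1217  10.    ]
[421.6575 -99.3328  10.    ]
[530.2165 -57.5612  10.    ]
slide m [ 0.391  -0.4642 -0.1151] ang deg [ 0.0006 -0.0018  0.7824] at [ 209.2687 -615.382   214.9216] f [ 0.1186  0.0944 -0.7652] w 85.75419989982063 t 0.8
```

carry_out(moves=[{"slide":[0.02,-0.03,-0.04]},{"slide":[0.06,-0.075,-0.07]},{"slide":[0.1,-0.12,-0.09]},{"slide":[0.138,-0.166,-0.1]},{"slide":[0.177,-0.212,-0.115]}], grip=1)

```text
schema error: expected keys slide, angular
```

carry_out(moves=[{"slide":[0.039,-0.046,0]},{"slide":[0.078,-0.092,0]},{"slide":[0.117,-0.138,0]},{"slide":[0.156,-0.184,0]},{"slide":[0.195,-0.23,0]}])

```text
schema error: expected keys slide, angular
```

carry_out(moves=[{"slide":[0.02,-0.022,0]},{"slide":[0.02,-0.022,0]},{"slide":[0.02,-0.022,0]}])

```text
schema error: expected keys slide, angular
```

Run:
```python
from h import *
cv2.imwrite('pics/w1.png',imaging.get_image('wrist'))
for q,z in [('cradle',115),('lifter',115),('lifter_seat',36),('stand',0)]:
    for r in imaging.place_of('wrist',q)[:2]: print(q,round(r['confidence'],2),np.array(r['centre']),at_z('wrist',r['centre'],z))
go([462,-42,330],20)
```

```text
slide m [ 0.4239 -0.4615 -0.1151] ang deg [-0.0039 -0.0016 -1.2187] at [ 209.2598 -615.3547  214.8981] f [-0.4551 -1.2197 -0.2767] w 85.32246278481807 t 1.05
```

View pics/w1.png

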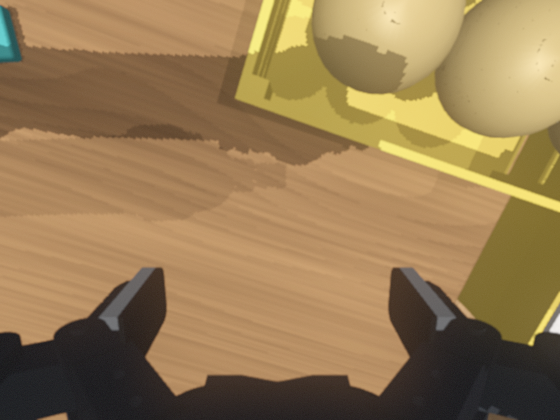

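The moves were refused because both keys are required, so this picture shows the view from the start pose: crate at (400,60), fingers at (130,300) and (420,300). I'll resend.

carry_out(moves=[{"slide":[0.02,-0.03,-0.04],"angular":[0,0,0]},{"slide":[0.06,-0.075,-0.07],"angular":[0,0,0]},{"slide":[0.1,-0.12,-0.09],"angular":[0,0,0]},{"slide":[0.138,-0.166,-0.1],"angular":[0,0,0]},{"slide":[0.177,-0.212,-0.115],"angular":[0,0,0]}], grip=1)

```text
t: 1.68
eef_pos: [308.1, -358.5, 329.8]
tcp_rot: [0.987, 0.163, 0.0, 0.0]
contact_force: [0.9, -0.1, 0.5]
width: 85.5
grip_force: 0.0
```

carry_out(moves=[{"slide":[0.039,-0.046,0],"angular":[0,0,0]},{"slide":[0.078,-0.092,0],"angular":[0,0,0]},{"slide":[0.117,-0.138,0],"angular":[0,0,0]},{"slide":[0.156,-0.184,0],"angular":[0,0,0]},{"slide":[0.195,-0.23,0],"angular":[0,0,0]}])

```text
t: 2.3
eef_pos: [418.5, -78.3, 329.7]
tcp_rot: [0.987, 0.163, 0.001, 0.0]
contact_force: [1.3, -1.2, 1.2]
width: 85.3
grip_force: 0.0
```

carry_out(moves=[{"slide":[0.02,-0.022,0],"angular":[0,0,0]},{"slide":[0.02,-0.022,0],"angular":[0,0,0]},{"slide":[0.02,-0.022,0],"angular":[0,0,0]}])

```text
t: 2.68
eef_pos: [429.5, -54.0, 329.1]
tcp_rot: [0.987, 0.162, -0.0, 0.0]
contact_force: [0.3, -0.6, -0.6]
width: 85.2
grip_force: 0.0
```

Run:
```python
from h import *
cv2.imwrite('pics/w2.png',imaging.get_image('wrist'))
for q,z in [('cradle',115),('lifter',115),('lifter_seat',36),('stand',0)]:
    for r in imaging.place_of('wrist',q)[:2]: print(q,round(r['confidence'],2),np.array(r['centre']),at_z('wrist',r['centre'],z))
go([462,-42,330],20)
```

```text
lifter 0.88 [ 42.6 213.2] [315.2334 162.2149 115.    ]
lifter 0.65 [398.3 349.2] [ 282.2527 -252.5472  115.    ]
lifter_seat 0.95 [ 79.9 181.7] [332.3609 167.5623  36.    ]
lifter_seat 0.9 [276.9 128.4] [470.6492 -41.2367  36.    ]
stand 0.88 [276.4 134.2] [461.8739 -43.291    0.    ]
slide m [ 0.0345 -0.0009 -0.0008] ang deg [ 0.0122  0.0071 -1.3516] at [429.5869 -53.8536 329.1888] f [-0.4894 -0.675   0.1463] w 85.43549485525989 t 2.925
```

View pics/w2.png

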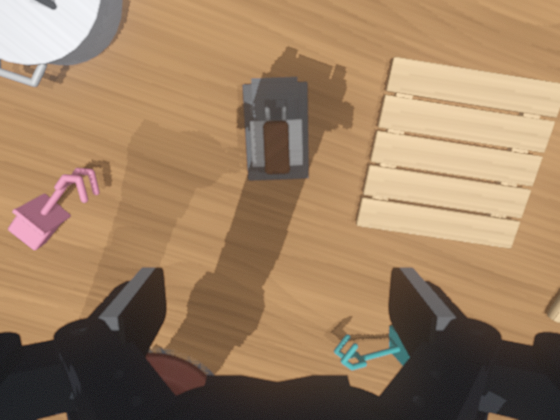

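The stand and wooden grip show at (276,147), nearly aligned with the tool. Board at (460,150), pink lifter at (55,210), turquoise lifter at (375,345).

Run:
```python
from h import *
im=cv2.imread('pics/w2.png')
# wooden grip top: brown, saturated dark
h=cv2.cvtColor(im,cv2.COLOR_BGR2HSV)[80:190,235:315]
m=((h[...,2]<110)&(h[...,1]>100)).astype(np.uint8); n,l,st,ce=cv2.connectedComponentsWithStats(m)
k=1+np.argmax(st[1:,4]); print('grip',st[k],ce[k]+[235,80]); ys,xs=np.where(l==k)
print(cv2.minAreaRect(np.stack([xs,ys],1).astype(np.float32)))
print('grip top',at_z('wrist',ce[k]+[235,80],171))
for a,b,z in [((243.5,84),(247,180),10),((307,82),(309,178),10)]:
    A,B=at_z('wrist',a,z),at_z('wrist',b,z);d=A-B; print(A,B,np.degrees(np.arctan2(d[1],d[0])))
mask=imaging.trace('wrist','board'); 
for r in mask[:1]:
    c=max(cv2.findContours(r['mask'].astype(np.uint8),0,2)[0],key=cv2.contourArea)
    W=np.array([at_z('wrist',p[0],18)[:2] for p in c],np.float32); print('board',r['confidence'],cv2.minAreaRect(W))
r=imaging.trace('wrist','lifter')
for q in r: print('lifter',q['confidence'],q['centre'],q['mask'].sum())
```

```text
grip [  29   41   25   53 1155] [276.0216 147.1619]
((40.94379806518555, 66.92044067382812), (51.872947692871094, 23.126689910888672), 88.45184326171875)
grip top [462.288  -42.8667 171.    ]
[506.4894  14.0084  10.    ] [394.6637 -25.4124  10.    ] 19.418555696490237
[533.3624 -58.5379  10.    ] [ 422.9699 -101.2215   10.    ] 21.139178947513095
board 0.61 ((506.0975341796875, -265.7035217285156), (210.82789611816406, 212.7940673828125), 9.879854202270508)
lifter 0.89 [368.0, 356.3] 1129
lifter 0.8 [276.5, 145.4] 2792
lifter 0.73 [44.1, 214.3] 2841
lifter 0.39 [94.4, 41.2] 1990
```

carry_out(moves=[{"slide":[0.02,0,0.03],"angular":[0,0,-1.5]},{"slide":[0.035,0,0.07],"angular":[0,0,-1.5]},{"slide":[0.035,0,0.1],"angular":[0,0,-1.5]},{"slide":[0.035,0,0.1],"angular":[0,0,-1.5]}])

```text
t: 3.52
eef_pos: [461.3, -41.7, 227.4]
tcp_rot: [0.984, 0.176, -0.003, -0.001]
contact_force: [-0.4, -0.8, 0.1]
width: 85.3
grip_force: 0.0
```

Run:
```python
from h import *
im=imaging.get_image('wrist'); cv2.imwrite('pics/w3.png',im)
h=cv2.cvtColor(im,cv2.COLOR_BGR2HSV)[130:330,200:360]
m=((h[...,2]<110)&(h[...,1]>100)).astype(np.uint8); n,l,st,ce=cv2.connectedComponentsWithStats(m)
k=1+np.argmax(st[1:,4]); print('grip',st[k],ce[k]+[200,130],at_z('wrist',ce[k]+[200,130],171))
print('expect',proj('wrist',[463,-42.6,171]))
go([463,-42.6,146],20.2)
```

```text
grip [  61   45   36   80 2470] [278.3899 217.5279] [465.0132 -42.4594 171.    ]
expect [np.float64(277.46388660127553), np.float64(220.5668210395205)]
slide m [0.0001 0.001  0.083 ] ang deg [-0.0443  0.0763  0.0637] at [462.7048 -41.683  228.9933] f [0.1919 0.3901 1.5331] w 85.24235049207272 t 3.575
```

View pics/w3.png

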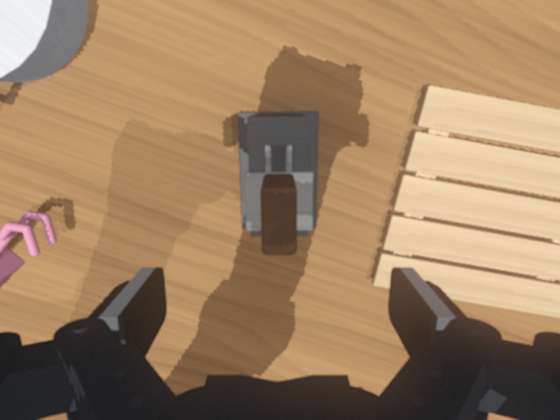

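The grip is centred between the fingers (277,215), aligned. I descend and close on it.

carry_out(moves=[{"slide":[0,0.001,0.04],"angular":[0,0,0]},{"slide":[0,0.001,0.07],"angular":[0,0,0]},{"slide":[0,0.001,0.083],"angular":[0,0,0]},{"slide":[0,0.001,0.083],"angular":[0,0,0]}])

```text
t: 4.08
eef_pos: [464.0, -42.5, 146.8]
tcp_rot: [0.984, 0.176, 0.0, 0.0]
contact_force: [0.1, 0.3, 0.2]
width: 85.6
grip_force: 0.0
```

carry_out(moves=[{"slide":[0,0,0],"angular":[0,0,0]},{"slide":[0,0,0],"angular":[0,0,0]},{"slide":[0,0,0],"angular":[0,0,0]},{"slide":[0,0,0],"angular":[0,0,0]},{"slide":[0,0,0],"angular":[0,0,0]}], grip=0, force=80)

```text
t: 4.7
eef_pos: [463.7, -42.2, 146.9]
tcp_rot: [0.984, 0.176, 0.0, 0.0]
contact_force: [-2.7, 0.9, 5.3]
width: 19.0
grip_force: 78.4
```

carry_out(moves=[{"slide":[0,0,-0.006],"angular":[0,0,0]},{"slide":[0,0,-0.012],"angular":[0,0,0]},{"slide":[-0.01,0,-0.012],"angular":[0,0,0]},{"slide":[-0.03,0,-0.012],"angular":[0,0,0]},{"slide":[-0.045,0,-0.012],"angular":[0,0,0]}])

```text
t: 5.32
eef_pos: [419.3, -58.6, 157.9]
tcp_rot: [0.984, 0.176, -0.001, -0.0]
contact_force: [-0.1, 0.1, -1.9]
width: 19.3
grip_force: 78.6
```

Run:
```python
from h import *
print(np.array(arm.sense()['joint_positions']))
go([463.5-100*np.cos(np.radians(20.2)),-42.4-100*np.sin(np.radians(20.2)),158],20.2)
```

```text
[ 0.3182  0.3694 -0.3084  2.107   0.1734  0.6901 -1.3223]
slide m [-0.0529  0.     -0.    ] ang deg [-0.0228  0.0914  0.0514] at [419.3236 -58.5974 157.8883] f [-0.0968  0.0718 -1.9439] w 19.29862355073418 t 5.325
```

carry_out(moves=[{"slide":[-0.015,0,0],"angular":[0,0,0]},{"slide":[-0.03,0,0],"angular":[0,0,0]},{"slide":[-0.04,0,0],"angular":[0,0,0]},{"slide":[-0.04,0,0],"angular":[0,0,0]}])

```text
t: 5.82
eef_pos: [382.9, -72.2, 158.2]
tcp_rot: [0.984, 0.176, -0.0, 0.0]
contact_force: [-0.5, -0.1, -1.6]
width: 19.2
grip_force: 78.6
```

Run:
```python
from h import *
print(np.array(arm.sense()['joint_positions']))
go([440,130,330],0)
```

```text
[ 0.3729  0.323  -0.3137  2.1878  0.1623  0.6522 -1.2726]
slide m [ 0.1234 -0.17   -0.1718] ang deg [ 0.0048  0.0154 20.2378] at [382.9404 -72.224  158.2131] f [-0.485  -0.0738 -1.6407] w 19.238040938676292 t 5.825
```

carry_out(moves=[{"slide":[0,0,-0.03],"angular":[0,0,0]},{"slide":[0.005,-0.015,-0.075],"angular":[0,0,2]},{"slide":[0.02,-0.045,-0.115],"angular":[0,0,6]},{"slide":[0.045,-0.085,-0.14],"angular":[0,0,12]},{"slide":[0.07,-0.13,-0.142],"angular":[0,0,18]}])

```text
t: 6.45
eef_pos: [406.4, 76.1, 302.6]
tcp_rot: [1.0, 0.017, 0.003, -0.0]
contact_force: [1.1, -0.9, -2.7]
width: 19.3
grip_force: 78.8
```

Run:
```python
from h import *
go([444,274,300],-18)
```

```text
slide m [ 0.0444 -0.1965  0.003 ] ang deg [-0.1165 -0.3828 20.0025] at [406.4376  76.0772 302.565 ] f [ 1.1412 -0.8596 -2.6923] w 19.338600132971653 t 6.45
```

carry_out(moves=[{"slide":[0.01,-0.05,0],"angular":[0,0,5]},{"slide":[0.022,-0.1,0],"angular":[0,0,10]},{"slide":[0.035,-0.15,0],"angular":[0,0,16]},{"slide":[0.046,-0.197,0],"angular":[0,0,20]},{"slide":[0.046,-0.197,0],"angular":[0,0,20]}])

```text
t: 7.08
eef_pos: [441.3, 278.5, 299.7]
tcp_rot: [0.989, -0.15, -0.001, -0.002]
contact_force: [-0.0, -0.5, -1.4]
width: 19.5
grip_force: 78.9
```

Run:
```python
from h import *
cv2.imwrite('pics/w4.png',imaging.get_image('wrist'))
for q,z in [('lid_bar',123),('lid',59),('pan',0),('lifter_seat',0)]:
    for r in imaging.place_of('wrist',q)[:2]: print(q,round(r['confidence'],2),np.array(r['centre']),at_z('wrist',r['centre'],z))
p,r=tool(); print(p,r.as_euler('xyz',degrees=True))
```

```text
lid_bar 0.83 [274.   74.5] [532.4635 246.0536 123.    ]
lid 0.94 [273.4  78.9] [534.0805 245.2679  59.    ]
lifter_seat 0.83 [275.  189.8] [412.4533 282.5049   0.    ]
lifter_seat 0.69 [304.  354.6] [171.026  317.1794   0.    ]
[442.658  271.443  300.0869] [179.9459  -0.0204 -17.8402]
```

View pics/w4.png

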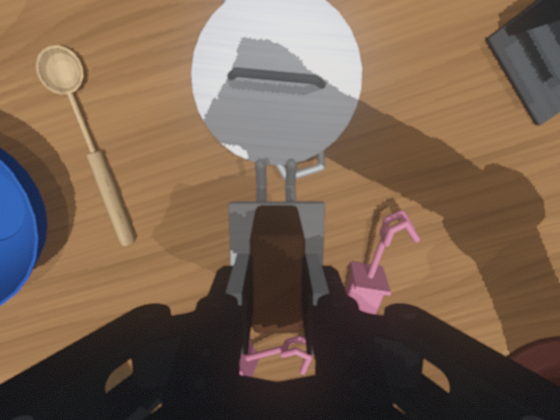

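The lid is at (277,80), the bar runs from (232,74) to (323,82), and the held lifter's hook tips are at (262,160) and (291,160).

Run:
```python
from h import *
im=cv2.imread('pics/w4.png'); g=cv2.cvtColor(im,cv2.COLOR_BGR2GRAY)[55:100,215:340]
m=(g<75).astype(np.uint8); n,l,st,ce=cv2.connectedComponentsWithStats(m); k=1+np.argmax(st[1:,4]); ys,xs=np.where(l==k)
P=np.array([at_z('wrist',(x+215,y+55),127)[:2] for x,y in zip(xs,ys)]); print(st[k])
(c,wh,a)=cv2.minAreaRect(P.astype(np.float32)); u=np.linalg.svd(P-P.mean(0))[2][0]; print(c,wh,a,np.degrees(np.arctan2(u[1],u[0])),P.mean(0))
# lid outline
mk=imaging.trace('wrist','lid')[0]; 
p,r=tool()
for y in(-11,11): print('tip pred',proj('wrist',p+r.apply([31,y,31.5+72])))
cc=max(cv2.findContours(mk['mask'].astype(np.uint8),0,2)[0],key=cv2.contourArea)
W=np.array([at_z('wrist',q[0],71)[:2] for q in cc if q[0][1]>4 and q[0][1]<140],np.float32)
print('lid circle',cv2.minEnclosingCircle(W),cv2.fitEllipse(W))
```

```text
Traceback (most recent call last):
ValueError: attempt to get argmax of an empty sequence
```

Run:
```python
from h import *
im=cv2.imread('pics/w4.png'); g=cv2.cvtColor(im,cv2.COLOR_BGR2GRAY)[55:100,215:340]
print(np.percentile(g,[0,1,5,10,20]),g[75-55,240-215:330-215:10]); th=(float(g.min())+float(np.percentile(g,20)))/2
m=(g<th).astype(np.uint8); n,l,st,ce=cv2.connectedComponentsWithStats(m); k=1+np.argmax(st[1:,4]); ys,xs=np.where(l==k)
P=np.array([at_z('wrist',(x+215,y+55),127)[:2] for x,y in zip(xs,ys)]); print(st[k])
(c,wh,a)=cv2.minAreaRect(P.astype(np.float32)); u=np.linalg.svd(P-P.mean(0))[2][0]; print(c,wh,a,np.degrees(np.arctan2(u[1],u[0])),P.mean(0))
mk=imaging.trace('wrist','lid')[0]; 
p,r=tool()
for y in(-11,11): print('tip pred',proj('wrist',p+r.apply([31,y,31.5+72])))
cc=max(cv2.findContours(mk['mask'].astype(np.uint8),0,2)[0],key=cv2.contourArea)
W=np.array([at_z('wrist',q[0],71)[:2] for q in cc if q[0][1]>4 and q[0][1]<140],np.float32)
print('lid circle',cv2.minEnclosingCircle(W),cv2.fitEllipse(W))
```

```text
[ 81.  85.  90.  93. 127.] [ 88  90  89  90  93  93  92 100 214]
[ 13  13  97  20 821]
(529.9844970703125, 242.666015625) (81.54568481445312, 9.445764541625977) 67.3450698852539 -113.06794870124092 [530.9344 242.554 ]
tip pred [np.float64(260.16916519655535), np.float64(160.8015752641303)]
tip pred [np.float64(291.2604554764671), np.float64(160.78021501005836)]
lid circle ((532.29345703125, 241.9417724609375), 84.21073150634766) ((532.0614013671875, 242.30242919921875), (166.25677490234375, 167.26077270507812), 57.282752990722656)
```

carry_out(moves=[{"slide":[0.02,-0.003,0.01],"angular":[0,0,3]},{"slide":[0.034,-0.005,0.04],"angular":[0,0,5.2]},{"slide":[0.034,-0.005,0.07],"angular":[0,0,5.2]},{"slide":[0.034,-0.005,0.0895],"angular":[0,0,5.2]},{"slide":[0.034,-0.005,0.0895],"angular":[0,0,5.2]}])

```text
t: 8.0
eef_pos: [476.5, 265.4, 208.5]
tcp_rot: [0.98, -0.2, -0.001, 0.002]
contact_force: [0.0, 0.3, -0.8]
width: 19.4
grip_force: 78.9
```

Run:
```python
from h import *
im=imaging.get_image('wrist'); cv2.imwrite('pics/w5.png',im)
u=np.array([np.cos(np.radians(-23)),np.sin(np.radians(-23))]); b=np.array([531.5,242.5])
go([*(b-60*u),210.5],-23); go([*(b-13*u),210.5],-23)
for s in(-34,0,34): print(proj('wrist',[b[0]-s*u[1],b[1]+s*u[0],127]))
s=imaging.get_image('scene'); a=s[190:340,270:400]
cv2.imwrite('pics/v5.png',np.hstack([cv2.resize(im,(480,360))[:, :440],cv2.resize(a,(312,360),interpolation=cv2.INTER_CUBIC)]))
```

```text
slide m [-0.0006  0.0007 -0.0006] ang deg [ 0.0677  0.0217 -0.0654] at [477.1265 266.357  209.9341] f [-0.5956 -0.6539 -1.1294] w 19.355454978883756 t 8.05
slide m [ 0.0464  0.0007 -0.0006] ang deg [ 0.0677  0.0217 -0.0654] at [477.1265 266.357  209.9341] f [-0.5956 -0.6539 -1.1294] w 19.355454978883756 t 8.05
[np.float64(330.1238450091165), np.float64(120.34477523672)]
[np.float64(276.46154798318713), np.float64(120.48194132091183)]
[np.float64(222.77874525312234), np.float64(120.54029414893878)]
```

View pics/v5.png

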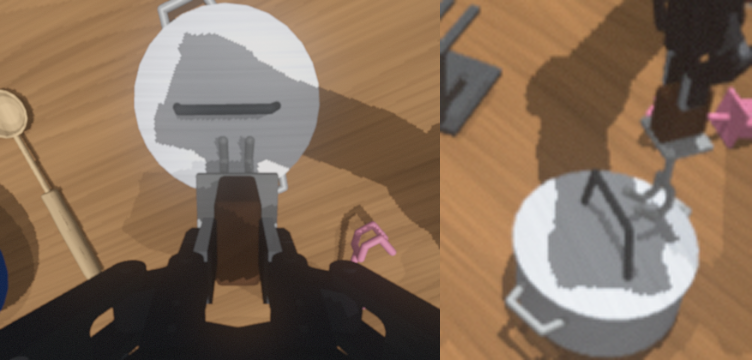

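The bar (hook picture cols 175–280) sits a few mm left of the hooks. The earlier picture was taken before the arm had settled, so I re-measure now that it is still.

Run:
```python
from h import *
inf=imaging.camera_info('wrist'); im=imaging.get_image('wrist'); inf2=imaging.camera_info('wrist'); print(np.abs(np.array(inf['extrinsics'])-np.array(inf2['extrinsics'])).max())
g=cv2.cvtColor(im,cv2.COLOR_BGR2GRAY)[100:150,180:350]
m=(g<110).astype(np.uint8); n,l,st,ce=cv2.connectedComponentsWithStats(m); k=1+np.argmax(st[1:,4]); ys,xs=np.where(l==k); print(st[k])
P=np.array([at_z('wrist',(x+180,y+100),126,inf)[:2] for x,y in zip(xs,ys)])
u=np.linalg.svd(P-P.mean(0))[2][0]; c=cv2.minAreaRect(P.astype(np.float32)); print(c,np.degrees(np.arctan2(u[1],u[0])),P.mean(0))
mk=imaging.trace('wrist','lid')[0]
cc=max(cv2.findContours(mk['mask'].astype(np.uint8),0,2)[0],key=cv2.contourArea)
W=np.array([at_z('wrist',q[0],71,inf)[:2] for q in cc if q[0][1]<160],np.float32); print(cv2.minEnclosingCircle(W),cv2.fitEllipse(W))
b=P.mean(0); y=np.radians(-23);
p,r=tool(); print('bar rel tool',r.inv().apply([*(b-p[:2]),0]))
```

```text
0.5797863155106597
[  26   19  124   17 1549]
((530.15625, 250.3332061767578), (78.89482116699219, 9.22170639038086), 67.90972137451172) 67.70965345637663 [529.9923 250.5411]
((530.4998168945312, 251.4278564453125), 83.79850769042969) ((545.20947265625, 245.5289306640625), (130.21881103515625, 168.3835906982422), 157.54136657714844)
bar rel tool [55.1761 -4.8483  0.0927]
```

carry_out(moves=[{"slide":[0,-0.005,0],"angular":[0,0,-0.6]},{"slide":[0.012,-0.005,0],"angular":[0,0,-0.6]},{"slide":[0.028,-0.005,0],"angular":[0,0,-0.6]},{"slide":[0.042,-0.005,0],"angular":[0,0,-0.6]},{"slide":[0.042,-0.005,0],"angular":[0,0,-0.6]}])

```text
t: 8.82
eef_pos: [518.6, 254.0, 210.3]
tcp_rot: [0.981, -0.195, 0.0, 0.0]
contact_force: [-0.5, -0.2, -2.0]
width: 19.2
grip_force: 78.9
```

Run:
```python
from h import *
inf=imaging.camera_info('wrist'); im=imaging.get_image('wrist'); s=imaging.get_image('scene'); a=s[200:330,290:400]
cv2.imwrite('pics/v6.png',np.hstack([cv2.resize(im,(480,360))[:, :440],cv2.resize(a,(312,360),interpolation=cv2.INTER_CUBIC)]))
u=np.array([np.cos(np.radians(-22.3)),np.sin(np.radians(-22.3))]); b=np.array([530.2,250.7])
go([*(b-13*u),233.5],-22.3)
```

```text
slide m [ 0.0013 -0.0006 -0.023 ] ang deg [ 0.007   0.0544 -0.0391] at [516.6812 255.6088 210.4702] f [-0.9956  1.0343 -2.3458] w 18.917022301657006 t 8.925
```

View pics/v6.png

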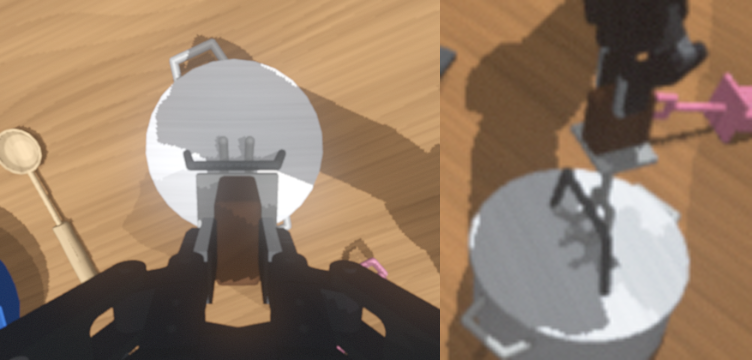

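The hooks (222/249,150) are through under the bar (185–285,160) and centred. I lift slowly.

carry_out(moves=[{"slide":[0.001,0,-0.01],"angular":[0,0,0]},{"slide":[0.001,0,-0.018],"angular":[0,0,0]},{"slide":[0.001,0,-0.023],"angular":[0,0,0]},{"slide":[0.001,0,-0.027],"angular":[0,0,0]},{"slide":[0.001,0,-0.032],"angular":[0,0,0]}], force=100)

```text
t: 9.55
eef_pos: [517.0, 254.8, 242.1]
tcp_rot: [0.981, -0.193, -0.001, 0.001]
contact_force: [0.7, 0.5, -4.8]
width: 18.4
grip_force: 101.4
```

carry_out(moves=[{"slide":[0,0,-0.005],"angular":[0,0,0]},{"slide":[0,0,-0.012],"angular":[0,0,0]},{"slide":[0,0,-0.022],"angular":[0,0,0]},{"slide":[0,0,-0.034],"angular":[0,0,0]},{"slide":[0,0,-0.046],"angular":[0,0,0]}])

```text
t: 10.18
eef_pos: [517.9, 255.4, 289.8]
tcp_rot: [0.981, -0.194, 0.0, -0.0]
contact_force: [-0.8, -0.0, -6.2]
width: 18.3
grip_force: 101.4
```

Run:
```python
from h import *
im=imaging.get_image('wrist'); s=imaging.get_image('scene'); a=s[180:340,270:400]
cv2.imwrite('pics/v7.png',np.hstack([cv2.resize(im,(480,360))[:, :440],cv2.resize(a,(312,360),interpolation=cv2.INTER_CUBIC)]))
go([507,-262,340],10)
print(np.array(arm.sense()['wrist_torque']))
```

```text
slide m [ 0.186   0.4835 -0.0503] ang deg [ -0.1541  -0.2018 -32.3172] at [518.6833 256.0372 290.8729] f [ 0.2887 -0.3856 -4.8885] w 18.574147460373375 t 10.275
[ 0.1482 -0.0049  0.0123]
```

View pics/v7.png

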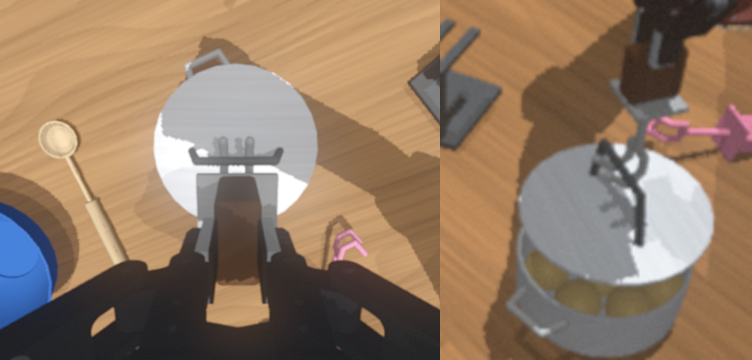

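The lid hangs level from both hooks, and the potatoes are visible below. I refine the board centre from fixed cameras while carrying.

carry_out(moves=[{"slide":[0.001,0.003,-0.012],"angular":[0,0,0]},{"slide":[0.003,0.008,-0.024],"angular":[0,0,-0.5]},{"slide":[0.006,0.016,-0.034],"angular":[0,0,-1]},{"slide":[0.01,0.027,-0.042],"angular":[0,0,-2]},{"slide":[0.016,0.042,-0.047],"angular":[0,0,-3]}])

```text
t: 10.9
eef_pos: [516.7, 209.9, 336.7]
tcp_rot: [0.986, -0.167, 0.0, -0.0]
contact_force: [0.4, 0.3, -5.5]
width: 18.2
grip_force: 101.4
```

Run:
```python
from h import *
for cam in ['top','scene']:
    imaging.get_image(cam)
    for r in imaging.trace(cam,'board')[:2]:
        c=max(cv2.findContours(r['mask'].astype(np.uint8),0,2)[0],key=cv2.contourArea)
        W=np.array([at_z(cam,p[0],18)[:2] for p in c],np.float32); print(cam,r['confidence'],cv2.minAreaRect(W))
im=cv2.imread('pics/w2.png')
go([507,-262,340],15)
```

```text
top 0.97 ((505.445068359375, -264.7236328125), (213.1451873779297, 213.32154846191406), 9.783005714416504)
scene 0.63 ((510.9207763671875, -263.27386474609375), (221.99281311035156, 217.9860076904297), 9.837711334228516)
slide m [ 0.1475  0.4483 -0.0043] ang deg [ -0.016   -0.0245 -34.4036] at [516.8274 209.8321 335.8748] f [-0.6083  0.4918 -6.8618] w 18.110792405068768 t 11.1
```

carry_out(moves=[{"slide":[0.006,0.019,0],"angular":[0,0,-1]},{"slide":[0.013,0.043,0],"angular":[0,0,-3]},{"slide":[0.021,0.072,0],"angular":[0,0,-5]},{"slide":[0.03,0.102,0],"angular":[0,0,-7]},{"slide":[0.04,0.134,0],"angular":[0,0,-9]}])

```text
t: 11.72
eef_pos: [509.9, 71.2, 335.6]
tcp_rot: [0.996, -0.088, -0.0, -0.001]
contact_force: [0.4, 0.4, -5.3]
width: 18.6
grip_force: 101.4
```

Run:
```python
from h import *
go([493.2,-266.8,336],10)
```

```text
slide m [ 0.043   0.3357 -0.0009] ang deg [ -0.0791   0.0012 -20.1199] at [509.8739  71.2072 335.5676] f [ 0.4243  0.4036 -5.2943] w 18.575142602487656 t 11.725
```

carry_out(moves=[{"slide":[0.004,0.033,0],"angular":[0,0,-2]},{"slide":[0.008,0.066,0],"angular":[0,0,-4]},{"slide":[0.013,0.099,0],"angular":[0,0,-6]},{"slide":[0.017,0.132,0],"angular":[0,0,-8]},{"slide":[0.021,0.164,0],"angular":[0,0,-10]}])

```text
t: 12.35
eef_pos: [501.5, -94.4, 335.6]
tcp_rot: [1.0, -0.001, 0.0, -0.0]
contact_force: [0.1, 0.4, -5.7]
width: 18.2
grip_force: 101.4
```

Run:
```python
from h import *
go([493.2,-266.8,336],10)
```

```text
slide m [-0.0079  0.1724 -0.0006] ang deg [ -0.0553  -0.0218 -10.1639] at [501.5493 -94.3999 335.5711] f [ 0.0956  0.3574 -5.7447] w 18.168409298064812 t 12.35
```

carry_out(moves=[{"slide":[-0.001,0.032,0],"angular":[0,0,-2]},{"slide":[-0.003,0.064,0],"angular":[0,0,-4]},{"slide":[-0.005,0.095,0],"angular":[0,0,-6]},{"slide":[-0.006,0.122,0],"angular":[0,0,-7.5]},{"slide":[-0.007,0.144,0],"angular":[0,0,-9]}])

```text
t: 12.98
eef_pos: [493.9, -238.9, 335.3]
tcp_rot: [0.997, 0.076, 0.0, -0.0]
contact_force: [0.7, 0.5, -5.6]
width: 18.3
grip_force: 101.4
```

carry_out(moves=[{"slide":[0.003,0.012,0],"angular":[0,0,-1]},{"slide":[0.003,0.02,0],"angular":[0,0,-1]},{"slide":[0.004,0.024,0],"angular":[0,0,-1]},{"slide":[0.004,0.026,0.01],"angular":[0,0,-1]},{"slide":[0.004,0.026,0.03],"angular":[0,0,-1]}])

```text
t: 13.6
eef_pos: [502.0, -263.1, 305.6]
tcp_rot: [0.996, 0.085, 0.001, 0.0]
contact_force: [0.4, 0.8, -6.1]
width: 18.3
grip_force: 101.4
```

Run:
```python
from h import *
inf=imaging.camera_info('wrist'); imaging.get_image('wrist')
go([493.2,-266.8,200],10)
for q,z in [('lid_bar',223)]:
    for r in imaging.place_of('wrist',q)[:1]: print(q,r['confidence'],at_z('wrist',r['centre'],tool()[0][2]-31.5-79,inf))
for q,z in [('board',18),('lid',0)]:
  for r in imaging.trace('wrist',q)[:1]:
    c=max(cv2.findContours(r['mask'].astype(np.uint8),0,2)[0],key=cv2.contourArea)
    z=18 if q=='board' else tool()[0][2]-31.5-79-64+12
    W=np.array([at_z('wrist',p[0],z,inf)[:2] for p in c],np.float32); print(q,r['confidence'],cv2.minAreaRect(W),cv2.minEnclosingCircle(W))
```

```text
slide m [-0.0069  0.0037  0.1019] ang deg [-0.207   0.2625 -0.2549] at [ 499.9339 -262.3013  301.8744] f [-1.74    0.6345 -8.6617] w 18.423706906908443 t 13.65
lid_bar 0.68 [ 510.9922 -258.1724  192.2753]
board 0.94 ((571.5651245117188, -254.94252014160156), (78.73316955566406, 212.20823669433594), 9.056599617004395) ((570.064697265625, -255.8988800048828), 111.20782470703125)
lid 0.73 ((518.7677001953125, -259.35382080078125), (152.79885864257812, 166.70957946777344), 10.293598175048828) ((512.3031616210938, -260.3067626953125), 83.89694213867188)
```

carry_out(moves=[{"slide":[-0.003,0.002,0.02],"angular":[0,0,0]},{"slide":[-0.006,0.004,0.045],"angular":[0,0,0]},{"slide":[-0.006,0.004,0.068],"angular":[0,0,0]},{"slide":[-0.006,0.004,0.085],"angular":[0,0,0]},{"slide":[-0.006,0.004,0.095],"angular":[0,0,0]}])

```text
t: 14.42
eef_pos: [496.7, -268.4, 210.7]
tcp_rot: [0.996, 0.084, 0.0, 0.0]
contact_force: [-0.4, 0.4, -5.0]
width: 18.3
grip_force: 101.4
```

Run:
```python
from h import *
go([493.2,-267,192.5],10)
```

```text
slide m [-0.0032 -0.002   0.0182] ang deg [ 0.0143 -0.0512 -0.3097] at [ 496.6864 -268.4193  210.6949] f [-0.3703  0.3741 -4.98  ] w 18.315568047397367 t 14.425
```

carry_out(moves=[{"slide":[-0.002,-0.002,0.004],"angular":[0,0,0]},{"slide":[-0.003,-0.002,0.008],"angular":[0,0,0]},{"slide":[-0.003,-0.002,0.011],"angular":[0,0,0]},{"slide":[-0.003,-0.002,0.013],"angular":[0,0,0]},{"slide":[-0.003,-0.002,0.015],"angular":[0,0,0]}])

```text
t: 15.05
eef_pos: [493.1, -267.1, 195.7]
tcp_rot: [0.996, 0.084, 0.0, 0.0]
contact_force: [0.2, 0.3, -5.9]
width: 18.6
grip_force: 101.4
```

carry_out(moves=[{"slide":[0,0,0.002],"angular":[0,0,0]},{"slide":[0,0,0.004],"angular":[0,0,0]},{"slide":[0,0,0.006],"angular":[0,0,0]},{"slide":[0,0,0.009],"angular":[0,0,0]},{"slide":[0,0,0.009],"angular":[0,0,0]}])

```text
t: 15.68
eef_pos: [493.1, -267.0, 186.7]
tcp_rot: [0.996, 0.084, 0.0, 0.0]
contact_force: [0.5, -0.1, -2.0]
width: 18.2
grip_force: 98.0
```

Run:
```python
from h import *
go([493.2,-267,169.5],10)
```

```text
slide m [0.0001 0.     0.0172] ang deg [ 0.0056 -0.0247 -0.3149] at [ 493.094  -267.0154  186.6922] f [ 0.4908 -0.1294 -2.0081] w 18.159311008312724 t 15.675
```

The lid is set down (force back to the lifter's weight). I lower the hooks and back out.

carry_out(moves=[{"slide":[0,0,0.008],"angular":[0,0,0]},{"slide":[0,0,0.017],"angular":[0,0,0]},{"slide":[0,0,0.017],"angular":[0,0,0]}])

```text
t: 16.05
eef_pos: [491.8, -266.8, 168.3]
tcp_rot: [0.996, 0.084, -0.001, -0.001]
contact_force: [-1.0, -0.4, -2.5]
width: 17.5
grip_force: 96.9
```

carry_out(moves=[{"slide":[-0.006,0,0],"angular":[0,0,0]},{"slide":[-0.016,0,0],"angular":[0,0,0]},{"slide":[-0.03,0,0],"angular":[0,0,0]},{"slide":[-0.048,0,0],"angular":[0,0,0]},{"slide":[-0.065,0,0],"angular":[0,0,0]}])

```text
t: 16.68
eef_pos: [427.1, -278.4, 169.8]
tcp_rot: [0.996, 0.084, -0.0, 0.0]
contact_force: [0.6, 0.2, -1.7]
width: 18.0
grip_force: 96.9
```

Run:
```python
from h import *
inf=imaging.camera_info('wrist'); imaging.get_image('wrist')
for q in ['board','lid']:
  for r in imaging.trace('wrist',q)[:1]:
    c=max(cv2.findContours(r['mask'].astype(np.uint8),0,2)[0],key=cv2.contourArea)
    z=18 if q=='board' else 30
    W=np.array([at_z('wrist',p[0],z,inf)[:2] for p in c if p[0][1]<200 or q=='lid'],np.float32); print(q,r['confidence'],cv2.minAreaRect(W),cv2.minEnclosingCircle(W))
for r in imaging.place_of('wrist','lid_bar')[:1]: print(at_z('wrist',r['centre'],82,inf))
imaging.get_image('top')
for r in imaging.trace('top','board')[:1]+imaging.trace('top','lid')[:1]:
    c=max(cv2.findContours(r['mask'].astype(np.uint8),0,2)[0],key=cv2.contourArea)
    W=np.array([at_z('top',p[0],24)[:2] for p in c],np.float32); print(cv2.minAreaRect(W),cv2.minEnclosingCircle(W))
go([377,-75,330],20.2)
```

```text
board 0.97 ((507.4716796875, -339.10101318359375), (149.29751586914062, 67.64180755615234), 9.518259048461914) ((506.505126953125, -339.8677978515625), 79.75917053222656)
lid 0.68 ((495.0123291015625, -265.7757263183594), (143.51022338867188, 166.80612182617188), 9.627793312072754) ((502.18988037109375, -264.1999816894531), 84.10748291015625)
[ 503.4186 -263.6033   82.    ]
((551.913330078125, -257.5357666015625), (119.94683837890625, 210.267333984375), 11.8523588180542) ((548.8056030273438, -257.85498046875), 117.44242095947266)
((512.3008422851562, -243.8555145263672), (122.67153930664062, 167.21688842773438), 66.08102416992188) ((504.0953063964844, -262.79541015625), 84.04811096191406)
slide m [-0.0175 -0.2087 -0.1603] ang deg [  0.0073  -0.065  -10.4666] at [ 429.6932 -277.6652  169.772 ] f [ 0.2277  0.3174 -1.8772] w 17.51618171461287 t 17.025
```

The lid is at about (503,-264) and the board centre at (506,-265). I take the lifter back.

carry_out(moves=[{"slide":[0,0,-0.03],"angular":[0,0,0]},{"slide":[0,-0.005,-0.07],"angular":[0,0,0]},{"slide":[-0.002,-0.035,-0.085],"angular":[0,0,-2]},{"slide":[-0.004,-0.08,-0.085],"angular":[0,0,-5]},{"slide":[-0.006,-0.125,-0.085],"angular":[0,0,-8]}])

```text
t: 17.65
eef_pos: [402.3, -154.1, 255.0]
tcp_rot: [0.988, 0.155, 0.001, 0.0]
contact_force: [-0.0, 0.1, -1.2]
width: 17.8
grip_force: 97.2
```

carry_out(moves=[{"slide":[0.005,-0.04,0],"angular":[0,0,-2]},{"slide":[0.007,-0.07,0],"angular":[0,0,-2.5]},{"slide":[0.007,-0.085,0],"angular":[0,0,-2.5]},{"slide":[0.007,-0.085,0],"angular":[0,0,-2.5]},{"slide":[0.007,-0.085,0],"angular":[0,0,-2.5]}])

```text
t: 18.27
eef_pos: [383.2, -73.9, 254.7]
tcp_rot: [0.985, 0.174, 0.0, 0.0]
contact_force: [-0.0, -0.2, -2.4]
width: 17.4
grip_force: 97.2
```

Run:
```python
from h import *
im=imaging.get_image('wrist'); inf=imaging.camera_info('wrist')
c,s=np.cos(np.radians(20.2)),np.sin(np.radians(20.2))
go([463.7-85*c,-42.2-85*s,159],20.2)
for r in imaging.place_of('wrist','cradle')[:1]: print('cradle',r['confidence'],at_z('wrist',r['centre'],115,inf))
for r in imaging.place_of('wrist','stand')[:1]: print('stand',r['confidence'],at_z('wrist',r['centre'],0,inf))
p,r0=tool()
for r in imaging.place_of('wrist','lifter')[:1]: print('lifter',r['confidence'],r['centre'],proj('wrist',p+r0.apply([0,0,31.8])))
for r in imaging.place_of('wrist','lifter_seat')[:2]: print('seat',r['confidence'],r['centre'],proj('wrist',p+r0.apply([13,0,31.8+79])))
cv2.imwrite('pics/w9.png',im)
# collar left/right/top edges in picture: grey profile
g=cv2.cvtColor(im,cv2.COLOR_BGR2GRAY); print(g[215,200:360:4]); print(g[100:260:4,262])
for P in ([22,-25,25.8],[22,25,25.8]): print('collar corner pred',proj('wrist',p+r0.apply(P)))
```

```text
slide m [ 0.0015 -0.002   0.0956] ang deg [ 0.0162 -0.0094 -0.1533] at [383.1779 -73.9492 254.6108] f [ 0.0925 -0.0268 -1.8645] w 17.97362542531704 t 18.325
cradle 0.73 [465.2781 -42.4876 115.    ]
stand 0.86 [461.3323 -42.7879   0.    ]
lifter 0.94 [280.6, 231.8] [np.float64(276.152994807115), np.float64(234.656257101978)]
seat 0.74 [280.9, 176.0] [np.float64(276.5464766746979), np.float64(183.0049483152356)]
seat 0.63 [28.1, 141.1] [np.float64(276.5464766746979), np.float64(183.0049483152356)]
[128 134 136 135 138 136 140 137 118 104 102 102 103  97  45  45  48  46
  44  44  44  45  48  49  51  65 102  99 106 118 124 106 132 136 138 137
 136 135 133 134]
[ 66  62  61  61  64  66  66  68  67  59  58  56  76 112 108  94  89  79
  72  75  94  87  90  85 105  44  48  47  45  45  45  47  45  48  47  51
  48  49  49  49]
collar corner pred [np.float64(227.6883781385218), np.float64(197.83104466674484)]
collar corner pred [np.float64(325.29956194917963), np.float64(197.82455605967237)]
```

Run:
```python
from h import *
a=cv2.imread('pics/w4.png');b=cv2.imread('pics/w9.png')
for n,(y0,y1,x0,x1) in {'collar+grip':(198,300,225,330),'collarL':(198,240,226,252),'collarR':(198,240,302,328),'hooks':(158,200,255,298)}.items():
    r=cv2.matchTemplate(b[y0-20:y1+20,x0-20:x1+20],a[y0:y1,x0:x1],cv2.TM_CCOEFF_NORMED); _,v,_,l=cv2.minMaxLoc(r); print(n,v,l[0]-20,l[1]-20)
cc=np.hstack([a[150:310,210:345],b[150:310,210:345]]); cv2.imwrite('pics/cmp.png',cc)
```

```text
collar+grip 0.8516392111778259 0 -2
collarL 0.6125909686088562 2 -7
collarR 0.7044179439544678 3 -10
hooks 0.24427644908428192 3 20
```

Run:
```python
from h import *
A=cv2.imread('pics/w4.png',0);B=cv2.imread('pics/w9.png',0);C=cv2.imread('pics/w3.png')
for n,I in(('w4',A),('w9',B)):
    for c in(238,315): print(n,'col',c,'rows186+',I[186:240:2,c-2:c+3].mean(1).astype(int))
    print(n,'grip top/back edge col277 rows 190+',I[190:222:2,272:282].mean(1).astype(int))
    print(n,'grip bottom end col277 rows 310+',I[310:350:2,272:282].mean(1).astype(int))
for r in range(150,200,6): print(r,B[r,240:310:3], A[r,240:310:3])
```

```text
w4 col 238 rows186+ [112 111 111 110 109 113 112 104  91 112 119 119 118 114 104  98  98  98
  98  97  98  99  98  97  99  99  98]
w4 col 315 rows186+ [134 134 131 127 125 128 123 113  94 115 120 120 120 120 121 122 121 121
 121 120 121 120 120 121 119 104  96]
w4 grip top/back edge col277 rows 190+ [123 126 128 129 130 123  96  97  56  49  49  48  48  47  47  46]
w4 grip bottom end col277 rows 310+ [ 42  44  42  43  44  43  44  49  60  71  72  73  99 117 124 127 125 116
 102 104]
w9 col 238 rows186+ [116 126 124 118 105  92 101 100 100 101 100 101 103 101 102 103 102 102
 103 101 101 104 103 102 101 102 102]
w9 col 315 rows186+ [123 125 119  95 115 124 124 124 124 125 126 125 125 125 121 107 102 102
 103 103 102 101 101 102 102 101  99]
w9 grip top/back edge col277 rows 190+ [83 84 93 96 50 45 45 45 45 44 45 44 45 44 44 45]
w9 grip bottom end col277 rows 310+ [ 46  45  46  46  46  47  54 115 130 131 132 129 126 125 127 131 132 128
 129 134]
150 [123 120 119 118 109  73  86  92 111 113  95  87  89  87  83  84  84  90
 112 124 112  84  88  87] [220 204 172 143 142 142 142 142 143 143 
[... 948 characters left out ...]
117 115  92  91  91] [114 115 115 115 115 107  97 103 100 119 126 125 126 124 125 108 100 104
 101 127 126 125 126 125]
186 [106  75  80  82  87  88  88  86  91  98  98  89  90  91  94  88  87  87
  93  96 112  92  84  84] [114 113 112 112 113 110  98 114 105 119 128 130 128 127 124 106 107 113
 109 129 130 130 131 130]
192 [94 91 91 90 87 86 85 83 84 88 84 83 85 86 83 85 89 87 85 84 87 88 90 90] [110 108 111 112 115 109  94  95  94 114 121 125 125 129 130 107  95 102
 108 133 133 134 134 130]
198 [103 101 101 100 101 100  93  71  62  61  57  52  52  50  45  46  45  47
  49  80 123 124 124 123] [111 110 110 109 109 106  92  95  92 109 116 130 130 132 133 112  93 101
 107 124 126 125 128 129]
```

The lifter has shifted slightly in the grip: about 3 mm forward with 2–3° of tilt. I compensate with the tool while lowering to the slot's height.

carry_out(moves=[{"slide":[-0.001,-0.002,0.02],"angular":[1,-1,1]},{"slide":[-0.002,-0.002,0.05],"angular":[2,-2.5,2]},{"slide":[-0.002,-0.002,0.08],"angular":[2,-2.5,2]},{"slide":[-0.002,-0.002,0.094],"angular":[2,-2.5,2]},{"slide":[-0.002,-0.002,0.094],"angular":[2,-2.5,2]}])

```text
t: 19.15
eef_pos: [378.8, -71.2, 158.9]
tcp_rot: [0.987, 0.158, -0.027, -0.015]
contact_force: [0.6, 0.0, -0.9]
width: 17.9
grip_force: 97.2
```

Run:
```python
from h import *
im=imaging.get_image('wrist'); inf=imaging.camera_info('wrist'); cv2.imwrite('pics/w10.png',im); B=cv2.cvtColor(im,cv2.COLOR_BGR2GRAY)
p,r=tool(); print(p,r.as_euler('xyz',degrees=True),arm.sense()['contact_force'])
# expected world rays for lifter
for q in ['lifter','lifter_seat']:
    for k in imaging.place_of('wrist',q)[:1]:
        z=p[2]-31.5-(79 if q!='lifter' else 0); print(q,k['confidence'],k['centre'],at_z('wrist',k['centre'],z,inf))
# slot walls: stand prongs in picture vs world prediction
c,s=np.cos(np.radians(20.2)),np.sin(np.radians(20.2)); o=np.array([463.7,-42.2])
W=lambda x,y,z:[o[0]+x*c-y*s,o[1]+x*s+y*c,z]
for P in [(-32,10,115),(-32,-10,115),(-32,22,115),(-32,-22,115)]: print('prong',P,proj('wrist',W(*P),inf))
q=proj('wrist',W(-20,0,115),inf); rr=int(round(q[1])); print(rr,B[rr,200:360:3])
lo=W(-85,0,0); print('lifter origin in stand frame expected -85,0')
```

```text
[379.6853 -71.25   159.7504] [-177.9433    2.6461   18.2233] [-0.201  -0.3663 -1.9067]
lifter 0.71 [282.5, 231.1] [381.1637 -73.4097 128.2504]
lifter_seat 0.76 [275.9, 175.7] [391.2935 -63.2253  49.2504]
prong (-32, 10, 115) [np.float64(259.22014420891924), np.float64(123.23178874542374)]
prong (-32, -10, 115) [np.float64(297.0729757788655), np.float64(121.91327528554517)]
prong (-32, 22, 115) [np.float64(236.66556295440648), np.float64(123.99919002490962)]
prong (-32, -22, 115) [np.float64(319.9610066487771), np.float64(121.09742613228345)]
99 [134 136 137 140 138 137 133 132 129 117 114 100  94 112 115  85  71  69
  70  67  76 113 106  63  55  55  54  55  64  66  64  65  68  61  63  64
  66  66  65  67  64  64  68  65  64  77  88  89  89  85  85  87  83  85]
lifter origin in stand frame expected -85,0
```

Run:
```python
from h import *
p,r=tool(); c,s=np.cos(np.radians(20.2)),np.sin(np.radians(20.2))
for d in (45,86.5): print(d,r.inv().apply([d*c,d*s,0]))
print('down',r.inv().apply([0,0,-1]))
```

```text
45 [44.9301 -1.6255 -1.9084]
86.5 [86.3657 -3.1245 -3.6684]
down [0.0436 0.0342 0.9985]
```

carry_out(moves=[{"slide":[0.012,0,-0.0005],"angular":[0,0,0]},{"slide":[0.024,-0.001,-0.001],"angular":[0,0,0]},{"slide":[0.036,-0.001,-0.0015],"angular":[0,0,0]},{"slide":[0.046,-0.0015,-0.002],"angular":[0,0,0]},{"slide":[0.055,-0.002,-0.0025],"angular":[0,0,0]}])

```text
t: 19.92
eef_pos: [432.5, -52.0, 160.7]
tcp_rot: [0.987, 0.158, -0.025, -0.013]
contact_force: [-1.0, -0.3, -0.4]
width: 18.0
grip_force: 97.2
```

Run:
```python
from h import *
s=arm.sense(); print(s['contact_force'],s['wrist_torque'],s['eef_pos'])
im=imaging.get_image('wrist'); inf=imaging.camera_info('wrist'); imaging.get_image('scene')
o=np.array([463.7,-42.2]); c,sn=np.cos(np.radians(20.2)),np.sin(np.radians(20.2))
M=np.array([[c,sn],[-sn,c]]); z=s['eef_pos'][2]-31.5
for cam in('wrist','scene'):
  for k in imaging.place_of(cam,'lifter')[:3]:
    P=at_z(cam,k['centre'],z,inf if cam=='wrist' else None); print(cam,k['confidence'],M@(P[:2]-o))
  for k in imaging.place_of(cam,'cradle')[:1]:
    P=at_z(cam,k['centre'],115,inf if cam=='wrist' else None); print(cam,'cradle',k['confidence'],M@(P[:2]-o))
print('tcp',M@(np.array(s['eef_pos'])[:2]-o))
```

```text
[-0.9557 -0.3248 -0.4155] [-0.0397 -0.0712  0.0584] [432.5373 -52.0186 160.741 ]
wrist 0.55 [-30.3757   0.2758]
wrist cradle 0.74 [ 3.4511 -0.4796]
scene 0.86 [-26.1085  12.9989]
scene 0.86 [ 19.4324 486.8809]
scene 0.64 [-153.4391  -87.6195]
scene cradle 0.87 [10.1777  7.6481]
tcp [-32.6363   1.5457]
```

carry_out(moves=[{"slide":[0.008,-0.0003,-0.0003],"angular":[0,0,0]},{"slide":[0.018,-0.0007,-0.0007],"angular":[0,0,0]},{"slide":[0.026,-0.001,-0.001],"angular":[0,0,0]},{"slide":[0.03,-0.001,-0.0013],"angular":[0,0,0]},{"slide":[0.03,-0.001,-0.0013],"angular":[0,0,0]}])

```text
t: 20.85
eef_pos: [460.3, -41.9, 160.7]
tcp_rot: [0.987, 0.158, -0.025, -0.013]
contact_force: [1.0, -0.6, -1.6]
width: 17.9
grip_force: 97.2
```

carry_out(moves=[{"slide":[0,0,0.004],"angular":[0,0,0]},{"slide":[0,0,0.007],"angular":[0,0,0]},{"slide":[0.0005,0,0.009],"angular":[0,0,0]},{"slide":[0.0005,0,0.011],"angular":[0,0,0]},{"slide":[0.0005,0,0.011],"angular":[0,0,0]}])

```text
t: 21.48
eef_pos: [460.2, -41.8, 150.5]
tcp_rot: [0.987, 0.158, -0.024, -0.013]
contact_force: [-1.4, 0.0, 3.8]
width: 17.8
grip_force: 98.0
```

carry_out(moves=[{"slide":[0,0,0.001],"angular":[0,0,0]},{"slide":[0,0,0.001],"angular":[0,0,0]}])

```text
t: 21.72
eef_pos: [460.2, -41.7, 150.4]
tcp_rot: [0.987, 0.158, -0.024, -0.013]
contact_force: [-3.0, -0.4, 11.8]
width: 17.6
grip_force: 99.0
```

carry_out(moves=[{"slide":[0,0,0],"angular":[0,0,0]},{"slide":[0,0,0],"angular":[0,0,0]},{"slide":[0,0,0],"angular":[0,0,0]},{"slide":[0,0,0],"angular":[0,0,0]}], grip=0.6, force=20)

```text
t: 22.22
eef_pos: [459.9, -41.7, 148.6]
tcp_rot: [0.987, 0.158, -0.025, -0.013]
contact_force: [0.1, -0.2, 0.1]
width: 51.0
grip_force: 0.0
```

Run:
```python
from h import *
s=arm.sense(); print(s['contact_force'],s['width'],s['eef_pos'],s['t'])
im=imaging.get_image('wrist'); inf=imaging.camera_info('wrist'); cv2.imwrite('pics/w11.png',im)
o=np.array([463.7,-42.2]); c,sn=np.cos(np.radians(20.2)),np.sin(np.radians(20.2)); M=np.array([[c,sn],[-sn,c]])
for q,z in(('lifter',115),('lifter_seat',36),('cradle',115)):
  for k in imaging.place_of('wrist',q)[:1]: print(q,k['confidence'],M@(at_z('wrist',k['centre'],z,inf)[:2]-o))
p,r=tool(); print('up',r.inv().apply([0,0,1])); go([463,-42,300],20.2)
```

```text
[ 0.0517 -0.2388  0.093 ] 50.98081889100275 [459.8851 -41.6977 148.6266] 22.225
lifter 0.69 [-5.6348  1.385 ]
lifter_seat 0.73 [7.8318 0.8891]
up [-0.0443 -0.0342 -0.9984]
slide m [-0.0039 -0.0039 -0.1512] ang deg [-2.0072  2.5033 -2.017 ] at [459.9127 -41.7172 148.7404] f [0.5628 0.6509 0.1632] w 51.219103696932876 t 22.425
```

carry_out(moves=[{"slide":[-0.0015,-0.001,-0.03],"angular":[0,0,0]},{"slide":[-0.002,-0.002,-0.06],"angular":[-1,1,-1]},{"slide":[-0.002,-0.003,-0.08],"angular":[-2,2.5,-2]},{"slide":[-0.001,-0.003,-0.0805],"angular":[-2,2.5,-2]},{"slide":[-0.001,-0.003,-0.0805],"angular":[-2,2.5,-2]}], grip=1)

```text
t: 23.05
eef_pos: [461.9, -40.9, 228.6]
tcp_rot: [0.985, 0.175, -0.001, -0.0]
contact_force: [0.6, -0.3, -0.8]
width: 85.6
grip_force: 0.0
```

Run:
```python
from h import *
imaging.get_image('wrist'); im=imaging.get_image('wrist'); inf=imaging.camera_info('wrist'); cv2.imwrite('pics/w12.png',im)
a=cv2.imread('pics/w3.png'); p,r=tool(); print(p,r.as_euler('xyz',degrees=True))
for n,(y0,y1,x0,x1) in {'grip':(172,258,258,300),'collar+hooks':(150,230,243,316),'foot':(105,150,232,322)}.items():
    t=cv2.matchTemplate(im[y0-25:y1+25,x0-25:x1+25],a[y0:y1,x0:x1],cv2.TM_CCOEFF_NORMED); _,v,_,l=cv2.minMaxLoc(t); print(n,v,l[0]-25,l[1]-25)
print('px/mm',np.subtract(proj('wrist',[472.4,-38.8,171],inf),proj('wrist',[463,-42.3,171],inf)))
imaging.get_image('top')
for cam in ('top',):
  for q in ('lifter','cradle'):
    for k in imaging.place_of(cam,q)[:3]: print(q,k['confidence'],at_z(cam,k['centre'],115))
```

```text
[461.7303 -40.8684 228.2183] [-179.9277    0.1262   20.1618]
grip 0.9877795577049255 0 1
collar+hooks 0.9782586693763733 0 1
foot 0.9829745888710022 0 1
px/mm [ -0.0621 -15.9542]
lifter 0.95 [206.3699 380.2291 115.    ]
lifter 0.92 [277.025  198.8841 115.    ]
lifter 0.55 [ 231.9431 -290.1967  115.    ]
cradle 0.47 [461.3803 -36.9849 115.    ]
```

The lifter matches its original hanging picture within 1 px relative to the foot. One last numeric check of lid and pan, then I hand in.

carry_out(moves=[{"slide":[0,0,-0.03],"angular":[0,0,0]},{"slide":[0,0,-0.08],"angular":[0,0,0]},{"slide":[0,0,-0.12],"angular":[0,0,0]},{"slide":[0,0,-0.12],"angular":[0,0,0]},{"slide":[0,0,-0.12],"angular":[0,0,0]}])

```text
t: 23.92
eef_pos: [461.6, -40.9, 348.2]
tcp_rot: [0.985, 0.175, -0.001, -0.0]
contact_force: [-1.1, 0.5, -0.7]
width: 85.1
grip_force: 0.0
```

Run:
```python
from h import *
for cam in('scene','top'):
    im=imaging.get_image(cam)
    for q,z in(('lid_bar',82),('lid',18),('pan',0)):
        for k in imaging.place_of(cam,q)[:1]: print(cam,q,k['confidence'],at_z(cam,k['centre'],z))
    if cam=='scene':
        for k in imaging.trace(cam,'lid')[:1]:
            c=max(cv2.findContours(k['mask'].astype(np.uint8),0,2)[0],key=cv2.contourArea); print(cv2.minEnclosingCircle(np.array([at_z(cam,p[0],30)[:2] for p in c],np.float32)))
    else:
        for k in imaging.trace(cam,'pan')[:1]:
            c=max(cv2.findContours(k['mask'].astype(np.uint8),0,2)[0],key=cv2.contourArea); print(cv2.minAreaRect(np.array([at_z(cam,p[0],65)[:2] for p in c],np.float32)))
```

```text
scene lid_bar 0.56 [ 515.3949 -254.6599   82.    ]
scene lid 0.67 [ 497.0018 -266.9372   18.    ]
scene pan 0.55 [536.3003 256.6721   0.    ]
top lid_bar 0.7 [ 505.2994 -264.1743   82.    ]
top lid 0.6 [ 505.2472 -260.5884   18.    ]
top pan 0.85 [525.4481 247.1271   0.    ]
```

Lid, pan and lifter are all where they should be.

```bash
python3 -c "
from rig import finish_job; print(finish_job())"
```

```text
the job is handed in; nothing more can be done
None
```

The job is handed in at about 24 s: the lid lies within about 3 mm of the board's centre, judged from camera estimates. The lifter hangs back in its stand, matching its starting picture, and the gripper is open and clear.

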